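Tip a tray of pipe fittings into the counter's feed hopper

TASK

Swing the lid of the parts counter's hopper right over so that it stays open by itself, then slide the loading tray up against the hopper's edge and tip it there by its rear handle until all six fittings have tumbled into the hopper. Lower the empty tray gently back flat onto the deck, let go, leave the lid open, and leave everything standing around the machine where it is.

Things in the scene. Friction and masses are not known exactly. Their poses are not given: they have to be found in the camera images.
- counter: Bench parts counter, fixed grey machine 224 mm wide (x), 490 mm long (y). Origin on the bench under the deck-side face of the hopper wall, mid-width; z up; +y is the tipping direction, from deck to hopper. A small chute sticks out 65 mm on its +x side at y = 50 to 130 mm, below 50 mm height.
- deck (a point): Centre of the counter's flat loading deck: 310 mm long (counter y -310 to 0 mm), 100 mm above the bench, with flanges 12 mm high and 4 mm thick along both long edges. The tray stands on it.
- hopper_mouth (a point): Centre of the feed hopper's open top (counter y = 90 mm, z = 112 mm). Hopper: counter y 0 to 180 mm, walls 6 mm, inside 212 (x) x 168 mm (y), rim 112 mm above the bench, floor sloping from 41 to 24 mm. Its wall at y = 0 stands 12 mm above the deck and is the stop for the tray.
- lid (a joint): Hopper lid, 224 x 178 x 4 mm, 0.35 kg, hinged along the counter's x on the hopper's far wall. 0 = shut on the rim; grows as the free edge (deck side) swings up and over, away from the deck; stop at 2.1 rad. Balances at about 1.5 rad: below that it falls shut, beyond it falls open to the stop and stays. Hardly any friction.
- lid_bar (a point): Middle of the round steel bar handle on top of the lid: 12 mm thick, 100 mm long parallel to the hinge (85 mm clear between its posts), its centre line 52 mm from the lid's lower face (48 mm above its top) and 152 mm from the hinge line.
- lid_hinge (a point): Middle of the lid's hinge line: counter frame y = 178 mm, z = 112 mm.
- tray: Loading tray, loose: folded steel pan 160 mm wide (x), 187 long (y, +y to the hopper), 72 high, 0.4 kg, on two runners 18 mm high, 14 wide, at x = +-55 mm. Origin at deck level at the runners' front ends, mid-width: the edge it pivots on when the runners stand against the hopper wall. Floor top 22 mm up; rear wall at y = -145 mm; 3 mm walls, 72 mm high behind, 40 in front.
- tray_nose (a point): Middle of the tray's open front edge: the floor's front part is bent up 12 degrees from y = 10 to y = 43 mm in the tray's frame, so that it reaches over the hopper's rim.
- tray_bar (a point): Middle of the tray's rear handle: round steel bar 12 mm thick, 100 mm long along the tray's x (85 mm clear between its posts), 55 mm behind the rear wall, i.e. 200 mm behind the tray's origin, and 50 mm above the deck. Held from above it can turn between the fingers as the tray tips.
- canister: Tall round clear canister of rods, 86 mm across, 240 mm high, 0.6 kg. Origin under its centre. Bystander.
- carton: Open cardboard carton 90 x 115 x 100 mm, two flaps sticking out 35 mm along its x, 0.7 kg. Origin under its centre. Bystander.
- shelf_bin: Yellow shelf bin 105 x 145 x 75 mm with small stock, 0.7 kg. Origin under its centre, long along its y. Bystander.
- tee1: Pipe tee fitting, 60 mm long along its y, side branch to +x, 35 mm thick. Origin at its middle on the pipe axis; lying flat in the tray its origin is 39.5 mm above the deck. 75 g, dark iron.
- elbow1: Pipe elbow fitting, two legs along its +x and +y, about 52 x 52 x 35 mm. Origin at its middle on the pipe axis; lying flat in the tray its origin is 39.5 mm above the deck. 75 g, dark iron.
- coupling1: Pipe coupling, 60 mm long along its y, hexagon ends 35 mm across flats. Origin at its middle on the pipe axis; lying flat in the tray its origin is 39.5 mm above the deck. 75 g, dark iron.
- elbow2: Pipe elbow fitting, two legs along its +x and +y, about 52 x 52 x 35 mm. Origin at its middle on the pipe axis; lying flat in the tray its origin is 39.5 mm above the deck. 75 g, dark iron.
- tee2: Pipe tee fitting, 60 mm long along its y, side branch to +x, 35 mm thick. Origin at its middle on the pipe axis; lying flat in the tray its origin is 39.5 mm above the deck. 75 g, dark iron.
- coupling2: Pipe coupling, 60 mm long along its y, hexagon ends 35 mm across flats. Origin at its middle on the pipe axis; lying flat in the tray its origin is 39.5 mm above the deck. 75 g, dark iron.
Things that resemble listed ones, but are neither listed nor needed, are in the scene too. What is shaped like the elbow2 but pink is not meant.

How it is judged (in metres and radians):
On the way, in this order (a step that is already met when the one before it is completed fails the run):
1. the lid is swung open past its balance point while the tray still lies flat on the deck (value of joint lid above 1.6 rad and angle between tray's own z axis and vertical below 0.15 rad), for 0.2 s.
2. the tray is tipped up with the front of its runners at the hopper wall (within 30 mm) (angle between tray's own z axis and vertical above 0.5 rad and y of tray in the frame of counter between -0.03 and 0.03 m and z of tray in the frame of counter below 0.13 m), for 0.05 s.
3. all six fittings are in the hopper (x of tee1 in the frame of counter between -0.108 and 0.108 m and y of tee1 in the frame of counter between 0.003 and 0.177 m and z of each of tee1, elbow1, coupling1, elbow2, tee2, coupling2 in the frame of counter below 0.108 m and x of elbow1 in the frame of counter between -0.108 and 0.108 m and y of elbow1 in the frame of counter between 0.003 and 0.177 m and x of coupling1 in the frame of counter between -0.108 and 0.108 m and y of coupling1 in the frame of counter between 0.003 and 0.177 m and x of elbow2 in the frame of counter between -0.108 and 0.108 m and y of elbow2 in the frame of counter between 0.003 and 0.177 m and x of tee2 in the frame of counter between -0.108 and 0.108 m and y of tee2 in the frame of counter between 0.003 and 0.177 m and x of coupling2 in the frame of counter between -0.108 and 0.108 m and y of coupling2 in the frame of counter between 0.003 and 0.177 m), for 0.2 s.
At the end, for the whole second after the job is handed in: All six fittings lie at rest inside the hopper, their middles below the rim; the lid stands open beyond 1.6 rad; the empty tray lies released and at rest flat on the deck (tilt under 0.08 rad), within the deck's flanges (all of step 3 and value of joint lid above 1.6 rad and angle between tray's own z axis and vertical below 0.08 rad and z of tray in the frame of counter between 0.09 and 0.108 m and y of tray in the frame of counter between -0.15 and 0.02 m and x of tray in the frame of counter between -0.04 and 0.04 m and linear speed of tray below 0.02 m/s and linear speed of each of tee1, elbow1, coupling1, elbow2, tee2, coupling2 below 0.05 m/s); the robot touches nothing.
It fails at once if the tray is dropped or flung (turns faster than 5 rad/s) (angular speed of tray above 5 rad/s).
It fails at once if the canister is pushed more than 25 mm or knocked over (distance of canister from where it was at the start of the episode above 0.025 m or angle between canister's own z axis and vertical above 0.35 rad).
It fails at once if the carton is pushed more than 25 mm or knocked over (distance of carton from where it was at the start of the episode above 0.025 m or angle between carton's own z axis and vertical above 0.35 rad).
It fails at once if the shelf bin is pushed more than 25 mm or knocked over (distance of shelf_bin from where it was at the start of the episode above 0.025 m or angle between shelf_bin's own z axis and vertical above 0.35 rad).
It also fails if it takes over 64 s, if anything falls off the work surface, if the arm or the gripper's body presses on something with over 40 N, if the wrist force passes 120 N, or if a joint passes its speed limit or range.

ROBOT

A 6-joint arm with a two-finger parallel gripper is mounted at the origin on the work surface. World frame = base frame: x ahead of the robot, y to its left, z up, the work surface at z = 0. Lengths are in m, angles in degrees, forces in N, time in s.
With the tool pointing down it reaches from about 0.425 to 1.125 m from the base axis. Payload 14.9 kg.
Tool frame: the origin (TCP) lies midway between the tips of the shut fingers; the grasp point (between the pads) lies env.tcp_to_grasp behind it (env.tcp_to_grasp is the distance from the TCP to the grasp point, in m); z points along the fingers, y is the line along which they close (so a half turn about z gives the same grasp; the last joint's range is limited). The gripper opens to 91 mm and grips with 3 to 60 N. Pads are 32 mm wide; open, the fingers measure 118 mm over their backs; the gripper's body (76 mm by 178 mm) begins 60 mm behind the grasp point.
Start: joints at [-1.908, 21.709, 99.362, -0, 58.929, -1.908], TCP at [0.7, -0, 0.214] pointing down, gripper open.
Joint ranges: [-158.91, 158.91], [-42.39, 125.64], [0.06, 152.35], [-60.88, 240.88], [17.5, 164.5], [-176.32, 176.32]. Speed limits (degrees/s): [108.29, 108.29, 136.94, 180, 180, 180].

INTERFACE

Orientations are given as a 3x3 rotation matrix whose columns are the frame's x, y, z axes.
In Python, from cell import env, optics gives the robot as it stands.
- The arm moves only by the tool drive_tool, never from a script. Its argument "increments" is one flat list of numbers, 7 for each row, row after row: the shift along the tool's x, y, z in mm, then the turn, a rotation vector about the tool's x, y, z in degrees, then the opening, from 0 (shut) to 1 (fully open). In form: [dx, dy, dz, wx, wy, wz, grip, dx, dy, dz, wx, wy, wz, grip, ...]. A call has 1 to 10 rows; each row is the pose to reach, as a shift and turn from the pose commanded when the call began, along the tool's axes at that moment; what a row does not reach only later rows make up. A row lasts 1/12 s, in which the tool goes at most 41.7 mm and 7.16 degrees, less where a joint would pass 70% of its speed; a pose out of reach is approached as far as the arm can. A call with a gripper value outside its range is refused whole. The fingers move at their own pace and stop on an object; the grip force is fixed at half the most. Time passes only in rows, so rows that repeat a pose let the fingers close. It gives the time, the measured TCP pose, the force, the opening and the grip force at its end, in the units of the state.
- env.read_state(): the state, without advancing time (a new reading comes with each control period).
- optics.get_image(name): name is "scene" or "side" or "wrist"; returns the picture (400x640x3 uint8, red, green, blue); there is no depth.
- optics.get_calibration(name): a dict with "intrinsics" (3x3 intrinsics, pixels), "dist_coeffs" ([k1, k2, p1, p2, k3] as OpenCV has them; the pictures are not rectified), "xyz" and "orientation" of the camera in the world. Camera axes: x right, y down, z forward; pixel columns grow to the right and rows downward; lengths in m; the calibration is good to about 2 mm. A picture is of the moment at which its call begins: read the wrist's pose just before it. get_calibration takes no time and is no camera call; for the wrist camera it gives the pose at the moment of the call.
- env.finish_job(): hands the job in; it is judged then, once.
The state is a dict: "time_s": time; "q": joint angles; "joint_vel": joint speeds; "joint_efforts": joint torques, N m; "position": TCP position; "tool_rot": TCP orientation; "wrist_force": force on the tool from outside, world axes, zero at the start; "ft_torque": the same for the moment, N m; "grip_width": finger opening in m; "finger_force": force on a finger pad.
Only numpy, scipy, OpenCV 4.12 (cv2) and the standard library are available. Lean on these libraries where they do the work, as an engineer would, in place of code of your own. Each camera call takes 0.05 s, during which the arm holds its last target. There are 200 camera calls.

## Working session

There is one attempt and no reset: what is moved stays moved. The work goes in short steps, Python scripts to look and compute and a tool call to move; the robot and the scene stay as the last step left them, time stands still between calls to the robot, and variables do not carry over. Pictures are saved under pics/ and viewed, at most 13 in all, crops included, and the job is handed in when it is done.

Besides the shell and the picture viewer there is one more tool, called after "Emit:" in YAML: its name, and indented under it one key for each argument. drive_tool: Moves the arm, as the interface text tells. Its arguments: {"type":"object","properties":{"increments":{"type":"array","items":{"type":"number"}}},"required":["increments"]}

```bash
ls; mkdir -p pics; python3 - <<'E'
from cell import env, optics
import cv2
s=env.read_state(); print({k:s[k] for k in s}); print(env.tcp_to_grasp)
for n in ("scene","side"):
    im=optics.get_image(n); cv2.imwrite(f"pics/{n}0.png",im[:,:,::-1]); print(n,optics.get_calibration(n))
E
```

```text
pics
{'time_s': 0.0, 'q': array([-1.90934996e+00,  2.17393755e+01,  9.93943293e+01,  7.16377394e-04,
        5.89300196e+01, -1.90621970e+00]), 'joint_vel': array([ 0.05166835, -0.01548847,  0.00581986, -0.00343895, -0.06298526,
       -0.00252106]), 'joint_efforts': array([ 6.45993277e-04, -7.63727903e+01, -4.34372771e+01,  6.49972307e-02,
        4.23743343e-02, -1.55693674e-04]), 'position': array([ 6.99608224e-01, -6.86531466e-06,  2.13288822e-01]), 'tool_rot': array([[ 6.11185460e-05,  9.99999381e-01, -1.11122711e-03],
       [ 9.99999997e-01, -6.10655113e-05,  4.77601011e-05],
       [ 4.76922139e-05, -1.11123002e-03, -9.99999381e-01]]), 'wrist_force': array([ 0.29798324, -0.51151488,  0.06844932]), 'ft_torque': array([-0.0047853 ,  0.02379499, -0.0334004 ]), 'finger_force': 0.0, 'grip_width': 0.09137494969708121}
0.0188
scene {'intrinsics': array([[365.23196965,   0.        , 319.96695379],
       [  0.        , 365.23196965, 196.71607989],
       [  0.        ,   0.        ,   1.        ]]), 'dist_coeffs': array([-0.0435166,  0.       ,  0.       ,  0.       ,  0.       ]), 'xyz': array([1.26503933, 0.02085788, 1.07096844]), 'orientation': array([[ 0.05003096,  0.81235031, -0.58101968],
       [ 0.99871779, -0.04519227,  0.02281309],
       [-0.00772538, -0.58141605, -0.81356972]])}
side {'intrinsics': array([[507.28210401,   0.        , 325.26492378],
       [  0.        , 507.28210401, 193.87510948],
       [  0.        ,   0.        ,   1.        ]]), 'dist_coeffs': array([-0.10258047,  0.        ,  0.        ,  0.        ,  0.        ]), 'xyz': array([ 0.02477114, -0.68048766,  1.1798559 ]), 'orientation': array([[ 0.79399442, -0.4582159 ,  0.39951352],
       [-0.60790285, -0.60405755,  0.51533349],
       [ 0.00519517, -0.65203732, -0.75816907]])}
```

View pics/scene0.png

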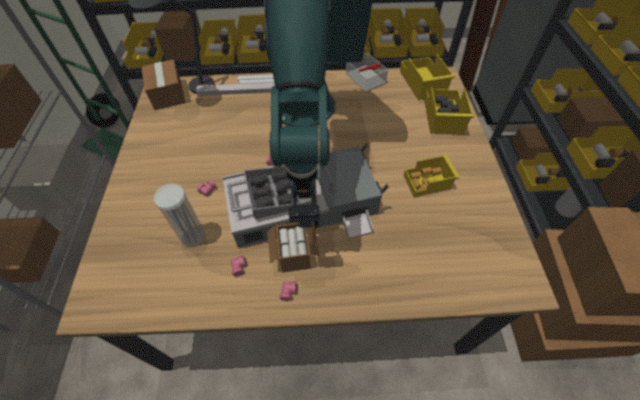

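View pics/side0.png

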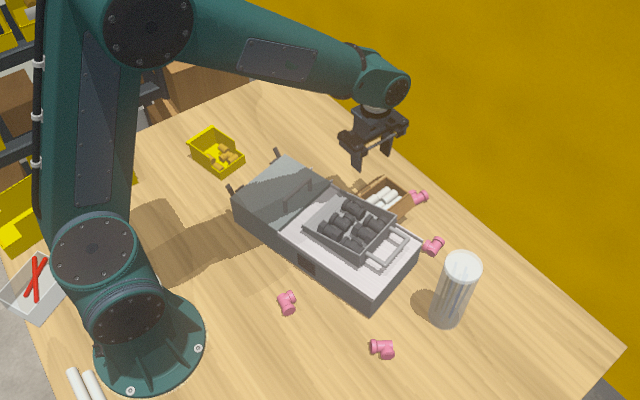

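The scene picture shows the counter at about (300,195) with its lid to the right (+y) and the tray to the left; the canister stands at (180,215) and the carton at (293,248). The side picture shows the lid at (285,190), the tray at (350,230) and its rear handle at (390,250). I'll enlarge the side view.

```bash
python3 - <<'E'
import cv2
a=cv2.imread("pics/side0.png")[140:320,220:435]; cv2.imwrite("pics/c1.png",cv2.resize(a,(0,0),fx=3.33,fy=3.33,interpolation=cv2.INTER_CUBIC)[:600,:800])
E
```

```text
(no output)
```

View pics/c1.png

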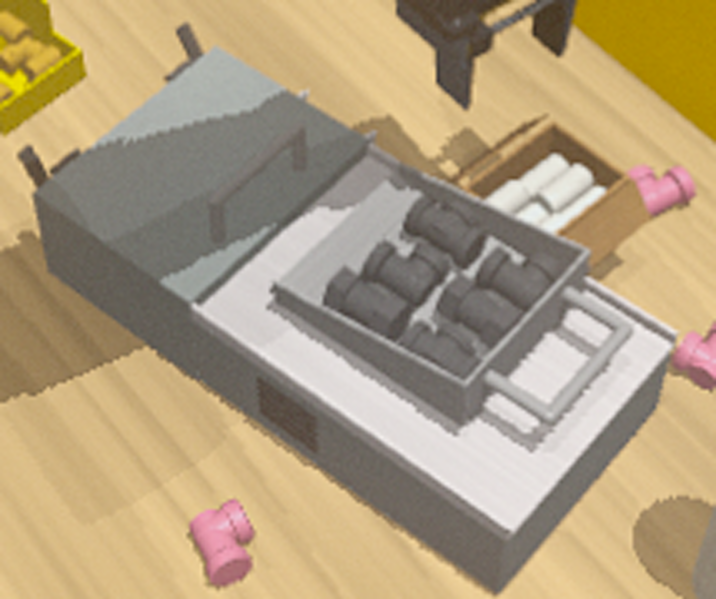

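Crop landmarks: lid corners at (38,197), (215,50), (370,145) and (197,300), lid bar ends at (213,202) and (303,132), deck end at (512,530) and (675,338), tray bar ends at (548,412) and (630,325). I'll fit the poses from these.

```bash
cat > h.py <<'E'
import numpy as np, cv2
from scipy.optimize import least_squares
from cell import env, optics
def proj(n,P,c=None):
    c=c or optics.get_calibration(n); R=np.array(c["orientation"]).T; t=-R@c["xyz"]
    return cv2.projectPoints(np.float64(P),cv2.Rodrigues(R)[0],t,c["intrinsics"],c["dist_coeffs"])[0][:,0]
def place(p,P):
    P=np.float64(P); c,s=np.cos(p[2]),np.sin(p[2])
    return np.c_[p[0]+c*P[:,0]-s*P[:,1],p[1]+s*P[:,0]+c*P[:,1],P[:,2]]
def fit(views,x0):
    f=lambda p:np.concatenate([(proj(n,place(p,P),c)-uv).ravel() for n,P,uv,c in views])
    r=least_squares(f,x0,loss="soft_l1"); return r.x,np.round(f(r.x).reshape(-1,2),1)
def ray(n,uv,z):
    c=optics.get_calibration(n); d=cv2.undistortPoints(np.float64([[uv]]),c["intrinsics"],c["dist_coeffs"])[0,0]
    d=c["orientation"]@np.r_[d,1]; return c["xyz"]+d*(z-c["xyz"][2])/d[2]
E
python3 - <<'E'
from h import *
cr=lambda L:np.array(L)/3.33+[220,140]
P=[(-.112,.178,.116),(.112,.178,.116),(-.112,0,.116),(.112,0,.116),(-.112,-.31,.112),(.112,-.31,.112),(-.112,-.31,0),(-.05,.026,.17),(.05,.026,.17)]
uv=cr([(38,197),(215,50),(197,300),(370,145),(512,530),(675,338),(497,592),(213,200),(303,130)])
p,r=fit([("side",P,uv,None)],[.7,0,0]); print(p,r.tolist())
# tray: z at +0.1
T=[(-.05,-.2,.156),(.05,-.2,.156),(-.08,-.145,.172),(.08,-.145,.172),(-.08,.043,.13)]
t,r=fit([("side",T,cr([(548,412),(630,325),(467,382),(588,250),(275,288)]),None)],[p[0],p[1]-.1,p[2]]); print(t,r.tolist())
for k,q in dict(canister=(444,322),).items(): print(k,ray("side",q,0))
print("canistertop",ray("side",(464,265),.24), "bin top",ray("side",(215,148),.075),"carton",ray("side",(385,195),.1))
print("lidbar",place(p,[(0,.026,.164),(0,.178,.112)]),"traybar",place(t,[(0,-.2,.15)]))
d=t[:2]-p[:2];print("tray in counter",np.array([[np.cos(p[2]),np.sin(p[2])],[-np.sin(p[2]),np.cos(p[2])]])@d)
E
```

```text
[0.51549226 0.0399367  0.22865806] [[-1.5, -0.7], [0.2, -0.9], [-2.0, 1.8], [0.3, -0.9], [-0.1, 1.2], [1.8, -0.8], [0.8, 4.1], [0.8, -0.4], [-1.2, -1.2]]
[ 0.54938422 -0.03988635  0.22563161] [[0.9, -0.1], [-0.5, -0.2], [-0.3, 0.9], [1.4, -0.0], [-1.4, -0.6]]
canister [ 0.6257585  -0.40362399  0.        ]
canistertop [ 0.63794422 -0.39060397  0.24      ] bin top [0.44715384 0.42938586 0.075     ] carton [ 0.72493274 -0.0512069   0.1       ]
lidbar [[0.50959882 0.06525996 0.164     ]
 [0.47514487 0.21330362 0.112     ]] traybar [[ 0.59412862 -0.23481695  0.15      ]]
tray in counter [ 0.01491626 -0.08542768]
```

Emit:
drive_tool:
  increments: [20, -60, -40, 0, 0, 7, 1, 40, -95, -80, 0, 0, 14, 1, 50, -130, -87, 0, 0, 21, 1, 60, -160, -87, 0, 0, 28, 1, 65, -190, -87, 0, 0, 35, 1, 65, -190, -87, 0, 0, 42, 1, 65, -190, -87, 0, 0, 49, 1, 65, -190, -87, 0, 0, 56, 1, 65, -190, -87, 0, 0, 63, 1, 65, -190, -87, 0, 0, 70, 1]

```text
time_s: 0.93
position: [0.5097, 0.065, 0.3009]
tool_rot: [[0.942, 0.336, -0.0], [0.336, -0.942, -0.0], [-0.0, -0.0, -1.0]]
wrist_force: [-0.1, 0.5, 0.9]
grip_width: 0.091
finger_force: 0.0
```

Emit:
drive_tool:
  increments: [0, 0, 0, 0, 0, 6.9, 1, 0, 0, 0, 0, 0, 6.9, 1]

```text
time_s: 1.1
position: [0.5098, 0.065, 0.3007]
tool_rot: [[0.975, 0.221, -0.0], [0.221, -0.975, -0.0], [-0.0, -0.0, -1.0]]
wrist_force: [0.1, 0.5, -0.4]
grip_width: 0.0912
finger_force: 0.0
```

```bash
python3 - <<'E'
from h import *
s=env.read_state(); print(s["time_s"],s["position"],s["tool_rot"].round(3).tolist(),s["q"].round(1))
c=optics.get_calibration("wrist"); im=optics.get_image("wrist"); cv2.imwrite("pics/w1.png",im[:,:,::-1]); print(c["xyz"],c["orientation"].round(3).tolist())
print(proj("wrist",place([.5155,.0399,.2287],[(-.0425,.026,.164),(.0425,.026,.164),(-.112,0,.116),(.112,0,.116)]),c))
E
```

```text
1.1 [0.50979213 0.06497921 0.30073508] [[0.975, 0.221, -0.0], [0.221, -0.975, -0.0], [-0.0, -0.0, -1.0]] [  4.7  -1.3 117.   -0.   64.3  81.9]
[0.57643416 0.07872831 0.47170559] [[0.222, -0.945, -0.24], [-0.975, -0.215, -0.054], [-0.001, 0.246, -0.969]]
[[319.61645054 231.87352934]
 [319.07430721 143.37657775]
 [342.5773363  274.4186337 ]
 [345.11190224  68.30646227]]
```

View pics/w1.png

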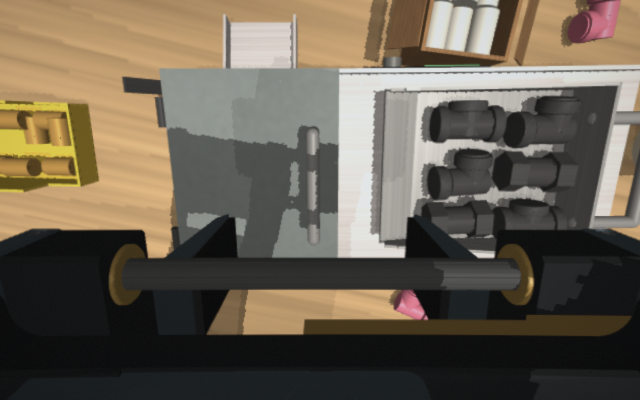

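The wrist picture shows the lid bar from (313,127) to (314,243), the lid's front edge at x≈339, its back corner at (160,70), and the tray nose's edge from (376,92) to (380,243). The bar lies about 5 mm further toward +y than predicted, so I'll refit.

```bash
python3 - <<'E'
from h import *
c=optics.get_calibration("wrist")
cr=lambda L:np.array(L)/3.33+[220,140]
P=[(-.112,.178,.116),(.112,.178,.116),(.112,0,.116),(-.112,-.31,.112),(.112,-.31,.112),(-.05,.026,.17),(.05,.026,.17)]
uv=cr([(38,197),(215,50),(370,145),(512,530),(675,338),(213,200),(303,130)])
W=[(.112,.178,.116),(.112,0,.116),(-.05,.026,.17),(.05,.026,.17)]*2
wuv=[(160,70),(338,68),(314,243),(313,128)]*2
p,r=fit([("side",P,uv,None),("wrist",W,np.array(wuv),c)],[.515,.04,.229]); print(p,r.tolist())
p2,r=fit([("wrist",W,np.array(wuv),c)],[.515,.04,.229]); print(p2,r.tolist())
T=[(-.05,-.2,.156),(.05,-.2,.156),(-.08,-.145,.172),(.08,-.145,.172),(-.08,.043,.13)]
t,r=fit([("side",T,cr([(548,412),(630,325),(467,382),(588,250),(275,288)]),None),("wrist",[(.08,.043,.129),(-.08,.043,.129),(.08,-.145,.172)],np.array([(376,92),(380,243),(617,86)]),c)],[p[0],p[1]-.1,p[2]]); print(t,r.tolist())
for q in (p,p2): print("lidbar",place(q,[(0,.026,.164)])[0],np.degrees(q[2]))
print("traybar",place(t,[(0,-.2,.15)]),np.degrees(t[2]))
R=np.array([[np.cos(p[2]),np.sin(p[2])],[-np.sin(p[2]),np.cos(p[2])]]);print("tray in counter",R@(t[:2]-p[:2]))
E
```

```text
[0.51461457 0.04490318 0.24174185] [[-3.0, -0.9], [-1.8, -1.5], [-1.4, -2.0], [-0.3, -0.9], [0.5, -3.2], [-0.5, -1.2], [-2.9, -2.2], [-0.3, -0.4], [1.4, 0.3], [0.6, -1.5], [-0.0, 7.5], [-0.3, -0.4], [1.4, 0.3], [0.6, -1.5], [-0.0, 7.5]]
[0.51479371 0.0452068  0.24410813] [[-0.8, -0.2], [0.9, -0.0], [0.5, -1.7], [-0.5, 7.3], [-0.8, -0.2], [0.9, -0.0], [0.5, -1.7], [-0.5, 7.3]]
[ 0.54341684 -0.03628323  0.2483776 ] [[-0.5, -0.9], [-2.6, -1.3], [-1.7, 0.7], [-1.1, -0.9], [-3.8, 0.2], [7.4, 0.1], [-1.0, 2.8], [2.5, -2.8]]
lidbar [0.50839032 0.07014717 0.164     ] 13.850787635041383
lidbar [0.50850975 0.07043599 0.164     ] 13.986365725643326
traybar [[ 0.59258318 -0.23014574  0.15      ]] 14.230988130546665
tray in counter [ 0.00852922 -0.08572081]
```

Emit:
drive_tool:
  increments: [0, -5.5, 35, 0, 0, -1.1, 1, 0, -5.5, 70, 0, 0, -1.1, 1, 0, -5.5, 105, 0, 0, -1.1, 1, 0, -5.5, 130, 0, 0, -1.1, 1, 0, -5.5, 150, 0, 0, -1.1, 1, 0, -5.5, 155, 0, 0, -1.1, 1, 0, -5.5, 155, 0, 0, -1.1, 0, 0, -5.5, 155, 0, 0, -1.1, 0, 0, -5.5, 155, 0, 0, -1.1, 0, 0, -5.5, 155, 0, 0, -1.1, 0]

```text
time_s: 1.98
position: [0.5096, 0.0704, 0.1473]
tool_rot: [[0.969, 0.246, 0.002], [0.246, -0.969, 0.0], [0.002, 0.0, -1.0]]
wrist_force: [0.4, -0.3, 0.4]
grip_width: 0.0672
finger_force: 0.0
```

Emit:
drive_tool:
  increments: [0, 0, 0, 0, 0, 0, 0, 0, 0, 0, 0, 0, 0, 0]

```text
time_s: 2.15
position: [0.5091, 0.0704, 0.1467]
tool_rot: [[0.969, 0.246, 0.001], [0.246, -0.969, 0.0], [0.001, 0.0, -1.0]]
wrist_force: [-0.4, 0.7, -0.6]
grip_width: 0.0539
finger_force: 0.0
```

Emit:
drive_tool:
  increments: [0, 0, 0, 0, 0, 0, 0, 0, 0, 0, 0, 0, 0, 0, 0, 0, 0, 0, 0, 0, 0, 0, 0, 0, 0, 0, 0, 0, 0, 0, 0, 0, 0, 0, 0, 0, 0, 0, 0, 0, 0, 0, 0, 0, 0, 0, 0, 0, 0]

```text
time_s: 2.73
position: [0.5083, 0.0721, 0.1459]
tool_rot: [[0.97, 0.243, -0.001], [0.243, -0.97, 0.004], [-0.0, -0.004, -1.0]]
wrist_force: [-4.8, 21.2, 0.6]
grip_width: 0.0112
finger_force: 30.0
```

```bash
python3 - <<'E'
from h import *
a0=np.arctan2(52,152); r=np.hypot(52,152)
b=lambda th:np.array([-r*np.cos(a0+th),r*np.sin(a0+th)])
for d in range(0,116,6): v=b(np.radians(d))-b(0); print(d,"dy",round(-v[0],1),"dz",round(-v[1],1))
E
```

```text
0 dy -0.0 dz -0.0
6 dy -6.3 dz -15.6
12 dy -14.1 dz -30.5
18 dy -23.5 dz -44.4
24 dy -34.3 dz -57.3
30 dy -46.4 dz -69.0
36 dy -59.6 dz -79.4
42 dy -73.8 dz -88.4
48 dy -88.9 dz -95.8
54 dy -104.7 dz -101.5
60 dy -121.0 dz -105.6
66 dy -137.7 dz -108.0
72 dy -154.5 dz -108.6
78 dy -171.3 dz -107.5
84 dy -187.8 dz -104.6
90 dy -204.0 dz -100.0
96 dy -219.6 dz -93.7
102 dy -234.5 dz -85.9
108 dy -248.4 dz -76.5
114 dy -261.3 dz -65.7
```

Emit:
drive_tool:
  increments: [0, -8, -15.5, 0, 0, 0, 0, 0, -16, -30.5, 0, 0, 0, 0, 0, -25.5, -44.5, 0, 0, 0, 0, 0, -36.5, -57.5, 0, 0, 0, 0, 0, -48.5, -69, 0, 0, 0, 0, 0, -61.5, -79.5, 0, 0, 0, 0, 0, -76, -88.5, 0, 0, 0, 0, 0, -91, -96, 0, 0, 0, 0, 0, -107, -101.5, 0, 0, 0, 0, 0, -123, -105.5, 0, 0, 0, 0]

```text
time_s: 3.57
position: [0.4803, 0.1904, 0.2533]
tool_rot: [[0.97, 0.245, 0.005], [0.245, -0.97, 0.001], [0.005, 0.0, -1.0]]
wrist_force: [10.2, -1.1, 2.5]
grip_width: 0.0113
finger_force: 30.0
```

Emit:
drive_tool:
  increments: [0, -16.5, -2.5, 0, 0, 0, 0, 0, -33.5, -3, 0, 0, 0, 0, 0, -50, -2, 0, 0, 0, 0, 0, -67, 1, 0, 0, 0, 0, 0, -83, 5.5, 0, 0, 0, 0, 0, -98.5, 12, 0, 0, 0, 0, 0, -113.5, 19.5, 0, 0, 0, 0, 0, -127.5, 29, 0, 0, 0, 0, 0, -127.5, 29, 0, 0, 0, 0]

```text
time_s: 4.32
position: [0.4484, 0.3158, 0.2223]
tool_rot: [[0.969, 0.246, 0.003], [0.246, -0.969, 0.003], [0.004, -0.002, -1.0]]
wrist_force: [9.0, 4.0, 1.8]
grip_width: 0.0111
finger_force: 30.2
```

Emit:
drive_tool:
  increments: [0, 0, 0, 0, 0, 0, 0.32, 0, 0, 0, 0, 0, 0, 0.32, 0, 0, 0, 0, 0, 0, 0.32, 0, 0, 0, 0, 0, 0, 0.32, 0, 0, 0, 0, 0, 0, 0.32]

```text
time_s: 4.73
position: [0.4472, 0.313, 0.2224]
tool_rot: [[0.97, 0.245, -0.0], [0.245, -0.97, -0.0], [-0.0, 0.0, -1.0]]
wrist_force: [-0.7, 0.3, 0.6]
grip_width: 0.0293
finger_force: 0.5
```

Emit:
drive_tool:
  increments: [0, -3, -5, 0, 0, 0, 0.32, 0, -5, -15, 0, 0, 0, 0.32, 0, -6, -30, 0, 0, 0, 0.32, 0, -6, -50, 0, 0, 0, 0.32, 0, -6, -75, 0, 0, 0, 0.32, 0, -6, -105, 0, 0, 0, 0.32, 0, -6, -140, 0, 0, 0, 0.32, 0, -6, -175, 0, 0, 0, 0.6, 0, -6, -175, 0, 0, 0, 1, 0, -6, -175, 0, 0, 0, 1]

```text
time_s: 5.57
position: [0.4464, 0.3195, 0.4004]
tool_rot: [[0.969, 0.245, 0.004], [0.245, -0.969, 0.002], [0.004, -0.001, -1.0]]
wrist_force: [0.1, -0.0, -0.1]
grip_width: 0.0465
finger_force: 0.0
```

```bash
python3 - <<'E'
from h import *
s=env.read_state(); print(s["position"],s["wrist_force"])
im=optics.get_image("side"); cv2.imwrite("pics/s2.png",cv2.resize(im[60:340,180:500,::-1],(0,0),fx=2,fy=2))
E
```

```text
[0.44642341 0.31949237 0.40040819] [ 0.07156237 -0.00404837 -0.13823831]
```

View pics/s2.png

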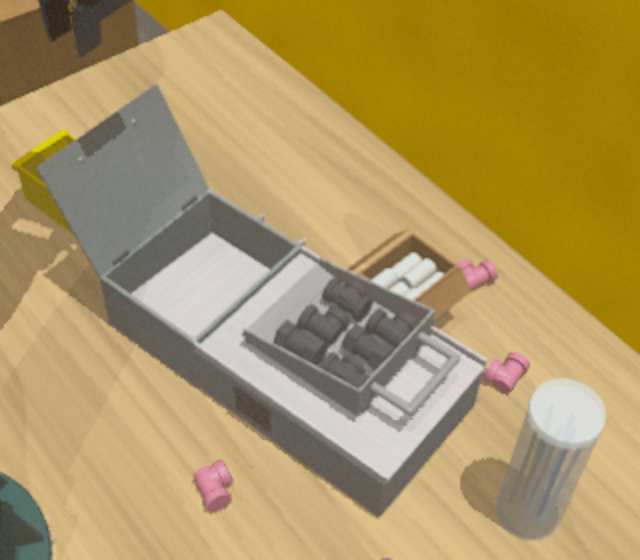

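The lid now stands open and the tray is still flat on the deck, with its handle at about (425,375). Next I move above the tray's handle.

Emit:
drive_tool:
  increments: [0, 30, 0, 0, 0, 0, 1, 0, 70, 0, 0, 0, 0, 1, 0, 110, 0, 0, 0, 0, 1, 1, 150, 0, 0, 0, 0, 1, 2, 190, 0, 0, 0, 0, 1, 3, 230, 0, 0, 0, 0, 1, 4, 270, 0, 0, 0, 0, 1, 5, 310, 10, 0, 0, 0, 1, 6, 350, 25, 0, 0, 0, 1, 7, 390, 40, 0, 0, 0, 1]

```text
time_s: 6.45
position: [0.5474, -0.0574, 0.3568]
tool_rot: [[0.97, 0.245, -0.001], [0.245, -0.97, 0.0], [-0.001, -0.0, -1.0]]
wrist_force: [1.2, 0.6, -1.4]
grip_width: 0.0911
finger_force: 0.0
```

Emit:
drive_tool:
  increments: [0, 40, 15, 0, 0, 0, 1, 0, 80, 30, 0, 0, 0, 1, 0, 120, 30, 0, 0, 0, 1, 0, 150, 30, 0, 0, 0, 1, 0, 170, 30, 0, 0, 0, 1, 0, 178, 30, 0, 0, 0, 1, 0, 178, 30, 0, 0, 0, 1, 0, 178, 30, 0, 0, 0, 1]

```text
time_s: 7.12
position: [0.5909, -0.2273, 0.3273]
tool_rot: [[0.969, 0.245, -0.001], [0.245, -0.969, 0.001], [-0.001, -0.001, -1.0]]
wrist_force: [0.4, -0.5, 0.4]
grip_width: 0.0907
finger_force: 0.0
```

```bash
python3 - <<'E'
from h import *
s=env.read_state(); print(s["time_s"],s["position"])
c=optics.get_calibration("wrist"); im=optics.get_image("wrist"); cv2.imwrite("pics/w2.png",im[:,:,::-1]); np.save("w2.npy",c,allow_pickle=True)
print(proj("wrist",place([.5434,-.0363,.2484],[(-.05,-.2,.156),(.05,-.2,.156),(-.08,-.145,.172),(.08,-.145,.172)]),c).round(1))
E
```

```text
7.1167 [ 0.59090463 -0.22726505  0.32728136]
[[323.  226.5]
 [323.2 131.7]
 [270.6 258.5]
 [264.3  99.6]]
```

View pics/w2.png

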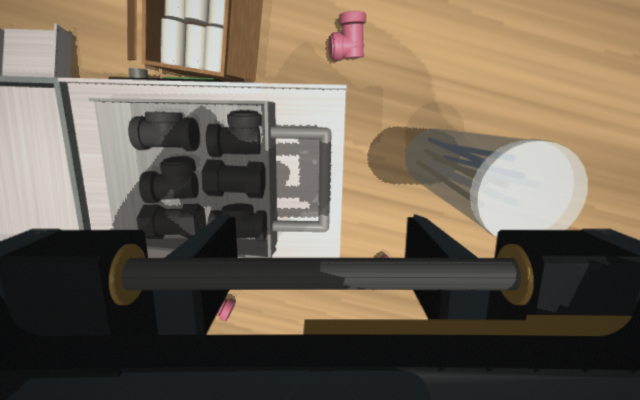

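The bar is at x≈325, from (325,126) to (325,232), about 2 mm from the prediction. With the gripper half open, the front finger clears the rear wall. I'll descend and grip.

Emit:
drive_tool:
  increments: [1, 5, 20, 0, 0, 0, 0.55, 1, 5, 40, 0, 0, 0, 0.55, 1, 5, 60, 0, 0, 0, 0.55, 1, 5, 80, 0, 0, 0, 0.55, 1, 5, 100, 0, 0, 0, 0.55, 1, 5, 120, 0, 0, 0, 0.55, 1, 5, 145, 0, 0, 0, 0.55, 1, 5, 170, 0, 0, 0, 0.55, 1, 5, 190, 0, 0, 0, 0.55, 1, 5, 196, 0, 0, 0, 0.55]

```text
time_s: 8.0
position: [0.5919, -0.2304, 0.1293]
tool_rot: [[0.969, 0.247, -0.004], [0.247, -0.969, 0.002], [-0.003, -0.003, -1.0]]
wrist_force: [-0.2, 0.2, 0.5]
grip_width: 0.0499
finger_force: 0.0
```

Emit:
drive_tool:
  increments: [0, 0, 0, 0, 0, 0, 0, 0, 0, 0, 0, 0, 0, 0, 0, 0, 0, 0, 0, 0, 0, 0, 0, 0, 0, 0, 0, 0, 0, 0, 0, 0, 0, 0, 0, 0, 0, 0, 0, 0, 0, 0, 0, 0, 0, 0, 0, 0, 0, 0, 0, 0, 0, 0, 0, 0]

```text
time_s: 8.67
position: [0.5939, -0.2324, 0.1329]
tool_rot: [[0.97, 0.245, 0.001], [0.245, -0.97, 0.0], [0.001, -0.0, -1.0]]
wrist_force: [-1.2, 3.5, 6.6]
grip_width: 0.011
finger_force: 30.0
```

Emit:
drive_tool:
  increments: [0, -6, 0, 0, 0, 0, 0, -1, -14, 0, 0, 0, 0, 0, -2, -23, 0, 0, 0, 0, 0, -3, -32, 0, 0, 0, 0, 0, -4, -41, 0, 0, 0, 0, 0, -5, -50, 0, 0, 0, 0, 0, -6, -59, 0, 0, 0, 0, 0, -6, -68, 0, 0, 0, 0, 0, -6, -74, 0, 0, 0, 0, 0, -6, -78, 0, 0, 0, 0, 0]

```text
time_s: 9.5
position: [0.5694, -0.1586, 0.1331]
tool_rot: [[0.969, 0.246, 0.002], [0.246, -0.969, -0.001], [0.002, 0.002, -1.0]]
wrist_force: [1.1, -6.2, 4.6]
grip_width: 0.0112
finger_force: 30.0
```

Emit:
drive_tool:
  increments: [0, -2, 0, 0, 0, 0, 0, 0, -4, 0, 0, 0, 0, 0, 0, -6, 0, 0, 0, 0, 0, 0, -7, 0, 0, 0, 0, 0, 0, -7, 0, 0, 0, 0, 0]

```text
time_s: 9.92
position: [0.5678, -0.1521, 0.1331]
tool_rot: [[0.969, 0.246, 0.002], [0.246, -0.969, -0.001], [0.002, 0.002, -1.0]]
wrist_force: [1.3, -3.4, 6.5]
grip_width: 0.0114
finger_force: 30.0
```

Emit:
drive_tool:
  increments: [0, -1, 0, 0, 0, 0, 0, 0, -2, 0, 0, 0, 0, 0, 0, -3, 0, 0, 0, 0, 0, 0, -4, 0, 0, 0, 0, 0, 0, -4, 0, 0, 0, 0, 0]

```text
time_s: 10.33
position: [0.5669, -0.1484, 0.1331]
tool_rot: [[0.969, 0.246, 0.002], [0.246, -0.969, -0.001], [0.002, 0.002, -1.0]]
wrist_force: [1.3, -5.6, 4.7]
grip_width: 0.0108
finger_force: 30.0
```

```bash
python3 - <<'E'
import numpy as np
n=np.radians(12); L=np.linspace(0,1,60)
low=np.r_[[(y,0) for y in -145*L],[(0,18*l) for l in L],[(10*l,19) for l in L],[(10+33*l*np.cos(n),19+33*l*np.sin(n)) for l in L]]
for d in range(0,81,5):
    t=np.radians(d); c,s=np.cos(t),np.sin(t)
    Y=low[:,0]*c+low[:,1]*s; Z=-low[:,0]*s+low[:,1]*c
    best=None
    for yo in np.arange(-20,1,1.):
        y=Y+yo; lift=0
        k=y<=0; lift=max(0,-Z[k].min())
        k=(y>0)&(y<6)
        if k.any(): lift=max(lift,(12-Z[k]).max())
        if best is None or lift+0.02*abs(yo)<best[0]+0.02*abs(best[1])-1e-6: best=(lift,yo)
    zo,yo=best
    by,bz=-200*c+50*s+yo,200*s+50*c+zo
    print(d,"yo",yo,"zo",round(zo,1),"| dy",round(-(by+200),1),"dz",round(-(bz-50),1))
E
```

```text
0 yo 0.0 zo 0 | dy -0.0 dz -0.0
5 yo -2.0 zo 0 | dy -3.1 dz -17.2
10 yo -3.0 zo 0 | dy -8.7 dz -34.0
15 yo -4.0 zo 0 | dy -15.8 dz -50.1
20 yo -5.0 zo 0 | dy -24.2 dz -65.4
25 yo -6.0 zo 0 | dy -33.9 dz -79.8
30 yo -7.0 zo 0 | dy -44.8 dz -93.3
35 yo -9.0 zo 0 | dy -55.8 dz -105.7
40 yo -10.0 zo 0.6 | dy -68.9 dz -117.5
45 yo -10.0 zo 1.9 | dy -83.9 dz -128.6
50 yo -11.0 zo 2.6 | dy -98.7 dz -138.0
55 yo -11.0 zo 4.1 | dy -115.2 dz -146.6
60 yo -12.0 zo 5.1 | dy -131.3 dz -153.3
65 yo -12.0 zo 6.3 | dy -148.8 dz -158.7
70 yo -12.0 zo 7.6 | dy -166.6 dz -162.7
75 yo -12.0 zo 8.8 | dy -184.5 dz -164.9
80 yo -12.0 zo 9.9 | dy -202.5 dz -165.5
```

Emit:
drive_tool:
  increments: [0, -1.5, -10.5, 0, 0, 0, 0, 0, -4, -20.5, 0, 0, 0, 0, 0, -7.5, -30.5, 0, 0, 0, 0, 0, -11.5, -40.5, 0, 0, 0, 0, 0, -16, -50, 0, 0, 0, 0, 0, -20.5, -59, 0, 0, 0, 0, 0, -26, -68, 0, 0, 0, 0, 0, -32, -77, 0, 0, 0, 0, 0, -38, -85.5, 0, 0, 0, 0, 0, -45, -93.5, 0, 0, 0, 0]

```text
time_s: 11.17
position: [0.5553, -0.1045, 0.2274]
tool_rot: [[0.969, 0.246, 0.001], [0.246, -0.969, -0.002], [0.001, 0.002, -1.0]]
wrist_force: [-1.8, -10.4, 3.5]
grip_width: 0.0116
finger_force: 30.0
```

```bash
python3 - <<'E'
from h import *
s=env.read_state(); print(s["wrist_force"],s["ft_torque"])
im=optics.get_image("side"); cv2.imwrite("pics/s3.png",cv2.resize(im[90:340,200:480,::-1],(0,0),fx=2.2,fy=2.2))
E
```

```text
[ -1.8242881  -10.42658956   3.50456932] [-2.05324836  0.20938395  0.00461573]
```

View pics/s3.png

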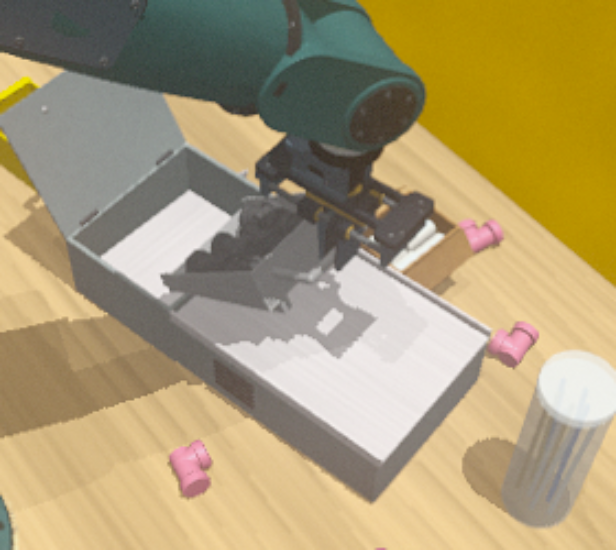

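The tray is tipped about 30° with its nose over the hopper wall at (170,285), and the fittings are still inside. I'll tip it further.

Emit:
drive_tool:
  increments: [0, -7, -7.5, 0, 0, 0, 0, 0, -13.5, -15, 0, 0, 0, 0, 0, -21.5, -22, 0, 0, 0, 0, 0, -30, -28.5, 0, 0, 0, 0, 0, -39, -35, 0, 0, 0, 0, 0, -48, -41, 0, 0, 0, 0, 0, -57, -46.5, 0, 0, 0, 0, 0, -67, -51.5, 0, 0, 0, 0, 0, -77, -56, 0, 0, 0, 0, 0, -86.5, -60, 0, 0, 0, 0]

```text
time_s: 12.05
position: [0.5344, -0.02, 0.2874]
tool_rot: [[0.97, 0.245, 0.003], [0.245, -0.97, -0.001], [0.002, 0.001, -1.0]]
wrist_force: [1.1, -2.5, 2.1]
grip_width: 0.0113
finger_force: 30.0
```

Emit:
drive_tool:
  increments: [0, 0, 0, 0, 0, 0, 0, 0, 0, 0, 0, 0, 0, 0, 0, 0, 0, 0, 0, 0, 0]

```text
time_s: 12.3
position: [0.5345, -0.0206, 0.2869]
tool_rot: [[0.969, 0.246, 0.002], [0.246, -0.969, -0.001], [0.002, 0.001, -1.0]]
wrist_force: [-1.0, -5.0, 9.6]
grip_width: 0.0116
finger_force: 30.0
```

```bash
python3 - <<'E'
from h import *
s=env.read_state(); print(s["wrist_force"],s["ft_torque"])
a=optics.get_image("side")[100:300,200:400,::-1]; b=optics.get_image("scene")[130:260,200:400,::-1]
a=cv2.resize(a,(400,400)); b=cv2.resize(b,(400,260)); b=cv2.copyMakeBorder(b,0,140,0,0,cv2.BORDER_CONSTANT); cv2.imwrite("pics/s4.png",np.hstack([a,b]))
E
```

```text
[-1.04696851 -4.97367532  9.55294534] [-0.90551177  0.0141907  -0.23178761]
```

View pics/s4.png

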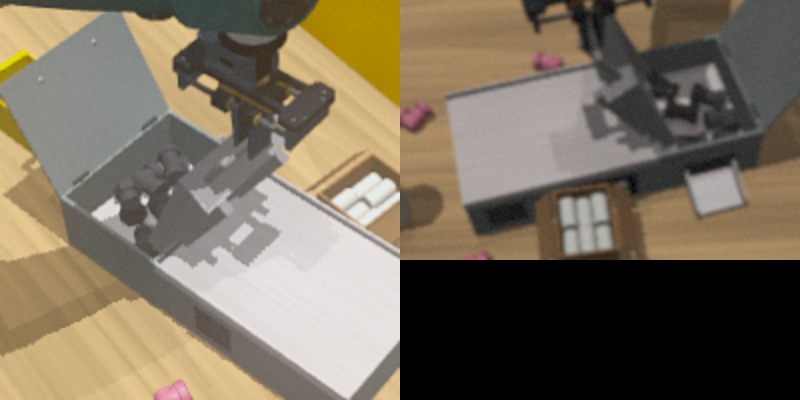

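Most fittings have tumbled into the hopper, around (150,190) in the left half and (700,100) in the right. I'll tip on to about 72° and hold so the rest follow.

Emit:
drive_tool:
  increments: [0, -7, -2, 0, 0, 0, 0, 0, -14, -4, 0, 0, 0, 0, 0, -21, -6.5, 0, 0, 0, 0, 0, -28, -8, 0, 0, 0, 0, 0, -35, -9.5, 0, 0, 0, 0, 0, -42, -10.5, 0, 0, 0, 0, 0, -42, -10.5, 0, 0, 0, 0, 0, -42, -10.5, 0, 0, 0, 0, 0, -42, -10.5, 0, 0, 0, 0, 0, -42, -10.5, 0, 0, 0, 0]

```text
time_s: 13.23
position: [0.5237, 0.0206, 0.2965]
tool_rot: [[0.969, 0.246, 0.001], [0.246, -0.969, 0.0], [0.001, 0.0, -1.0]]
wrist_force: [0.7, -0.9, 7.3]
grip_width: 0.0112
finger_force: 30.0
```

```bash
python3 - <<'E'
from h import *
s=env.read_state(); print(s["wrist_force"],s["ft_torque"])
a=optics.get_image("side")[130:270,215:355,::-1]; b=optics.get_image("scene")[130:240,280:400,::-1]; w=optics.get_image("wrist")[:,:,::-1]
a=cv2.resize(a,(400,400),interpolation=cv2.INTER_CUBIC); b=cv2.resize(b,(400,366),interpolation=cv2.INTER_CUBIC); b=cv2.copyMakeBorder(b,0,34,0,0,cv2.BORDER_CONSTANT); w=cv2.resize(w[:220],(580,200)); w=cv2.copyMakeBorder(w,0,0,0,220,cv2.BORDER_CONSTANT)
cv2.imwrite("pics/s5.png",np.vstack([np.hstack([a,b]),w]))
E
```

```text
[ 0.71487101 -0.9080224   7.28429815] [-0.33096748 -0.28042487 -0.28447042]
```

View pics/s5.png

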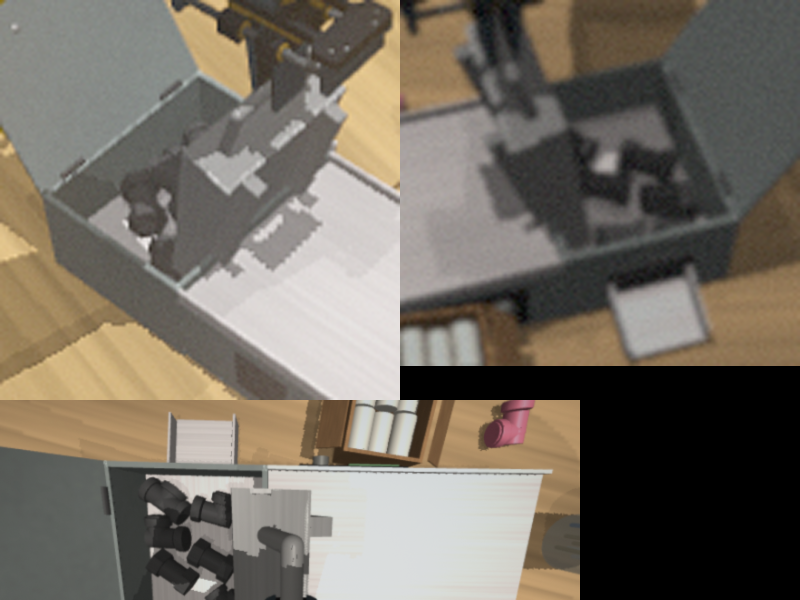

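In the wrist view five fittings lie in the hopper around (165–210, 495–580), and the sixth is presumably hidden below the crop. I'll lower the tray slowly along the reverse path and then check.

Emit:
drive_tool:
  increments: [0, 10, 3, 0, 0, 0, 0, 0, 21, 5, 0, 0, 0, 0, 0, 32, 7.5, 0, 0, 0, 0, 0, 43, 10.5, 0, 0, 0, 0, 0, 53, 14.5, 0, 0, 0, 0, 0, 63, 19, 0, 0, 0, 0, 0, 73, 24.5, 0, 0, 0, 0, 0, 83, 30, 0, 0, 0, 0, 0, 92, 35.5, 0, 0, 0, 0, 0, 101, 42, 0, 0, 0, 0]

```text
time_s: 14.22
position: [0.5481, -0.0782, 0.2532]
tool_rot: [[0.97, 0.245, -0.001], [0.245, -0.97, 0.001], [-0.001, -0.001, -1.0]]
wrist_force: [0.1, 2.0, -2.6]
grip_width: 0.0113
finger_force: 30.0
```

```bash
python3 - <<'E'
from h import *
s=env.read_state(); print(s["wrist_force"],s["ft_torque"])
w=optics.get_image("wrist")[:,:,::-1]; a=optics.get_image("side")[120:280,200:360,::-1]
cv2.imwrite("pics/s6.png",np.hstack([cv2.resize(w[:240,40:440],(560,336)),cv2.resize(a,(240,336))]))
E
```

```text
[ 0.06722257  2.0301874  -2.62193029] [ 0.67716287  0.3040116  -0.16745788]
```

Emit:
drive_tool:
  increments: [0, 14, 9, 0, 0, 0, 0, 0, 25, 18.5, 0, 0, 0, 0, 0, 35, 28.5, 0, 0, 0, 0, 0, 44.5, 39.5, 0, 0, 0, 0, 0, 52.5, 51, 0, 0, 0, 0, 0, 61, 62.5, 0, 0, 0, 0, 0, 67.5, 75, 0, 0, 0, 0, 0, 74, 88, 0, 0, 0, 0, 0, 77.5, 98, 0, 0, 0, 0, 0, 80, 108, 0, 0, 0, 0]

```text
time_s: 15.15
position: [0.5681, -0.1558, 0.1451]
tool_rot: [[0.969, 0.245, 0.0], [0.245, -0.969, -0.0], [0.0, 0.0, -1.0]]
wrist_force: [2.1, -2.6, 1.2]
grip_width: 0.0113
finger_force: 30.0
```

Emit:
drive_tool:
  increments: [0, 0.5, 3, 0, 0, 0, 0, 0, 1, 6, 0, 0, 0, 0, 0, 1.5, 9, 0, 0, 0, 0, 0, 2, 12, 0, 0, 0, 0, 0, 2, 13.5, 0, 0, 0, 0, 0, 2, 13.5, 0, 0, 0, 0, 0, 2, 13.5, 0, 0, 0, 0]

```text
time_s: 15.73
position: [0.5691, -0.1574, 0.1338]
tool_rot: [[0.969, 0.246, 0.002], [0.246, -0.969, -0.001], [0.001, 0.001, -1.0]]
wrist_force: [-1.2, -5.0, 9.7]
grip_width: 0.011
finger_force: 30.0
```

```bash
python3 - <<'E'
from h import *
a=optics.get_image("side")[110:290,200:380,::-1]; w=optics.get_image("wrist")[:,:,::-1]
cv2.imwrite("pics/s7.png",np.hstack([cv2.resize(w[:240,:400],(500,300)),cv2.resize(a,(300,300),interpolation=cv2.INTER_CUBIC)]))
E
```

```text
(no output)
```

View pics/s7.png

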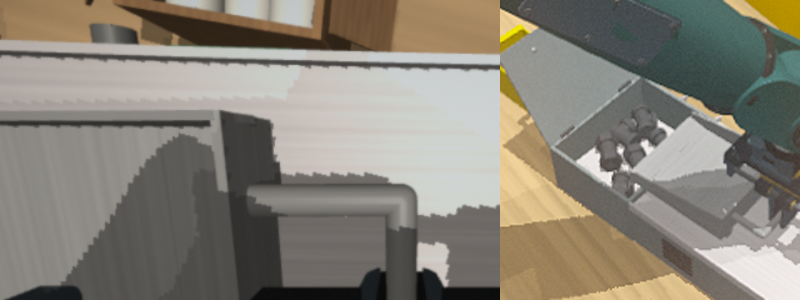

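The tray lies flat and empty, and the fittings are in the hopper around (630,145) in the right half. I'll release with the same partial opening and retreat upward.

Emit:
drive_tool:
  increments: [0, 0, -1, 0, 0, 0, 0, 0, 0, -1, 0, 0, 0, 0.5, 0, 0, -1, 0, 0, 0, 0.5, 0, 0, -1, 0, 0, 0, 0.5, 0, 0, -1, 0, 0, 0, 0.5, 0, 0, -1, 0, 0, 0, 0.5, 0, 0, -1, 0, 0, 0, 0.5, 0, 0, -1, 0, 0, 0, 0.5]

```text
time_s: 16.5
position: [0.5682, -0.157, 0.1336]
tool_rot: [[0.969, 0.245, -0.0], [0.245, -0.969, 0.0], [-0.0, -0.0, -1.0]]
wrist_force: [-0.6, -0.1, -0.4]
grip_width: 0.0451
finger_force: 0.0
```

Emit:
drive_tool:
  increments: [0, 0, -5, 0, 0, 0, 0.5, 0, 0, -12, 0, 0, 0, 0.5, 0, 0, -25, 0, 0, 0, 0.5, 0, 0, -45, 0, 0, 0, 0.5, 0, 0, -70, 0, 0, 0, 0.5, 0, 0, -100, 0, 0, 0, 0.5, 0, 0, -130, 0, 0, 0, 0.5, 0, 0, -160, 0, 0, 0, 0.5, 0, 0, -190, 0, 0, 0, 0.5, 0, 0, -200, 0, 0, 0, 0.5]

```text
time_s: 17.33
position: [0.5696, -0.1574, 0.3399]
tool_rot: [[0.969, 0.245, 0.006], [0.245, -0.969, -0.002], [0.006, 0.003, -1.0]]
wrist_force: [0.2, -0.1, 0.2]
grip_width: 0.0454
finger_force: 0.0
```

```bash
python3 - <<'E'
from h import *
s=env.read_state(); print(s["time_s"],s["position"],s["wrist_force"])
c=optics.get_calibration("wrist"); w=optics.get_image("wrist")[:,:,::-1]; a=optics.get_image("side")[90:310,200:420,::-1]
cv2.imwrite("pics/s8.png",np.hstack([cv2.resize(w[:250,:400],(480,300)),cv2.resize(a,(300,300),interpolation=cv2.INTER_CUBIC)]))
E
```

```text
17.3333 [ 0.56963848 -0.15738498  0.33986786] [ 0.21288879 -0.08722454  0.20548674]
```

View pics/s8.png

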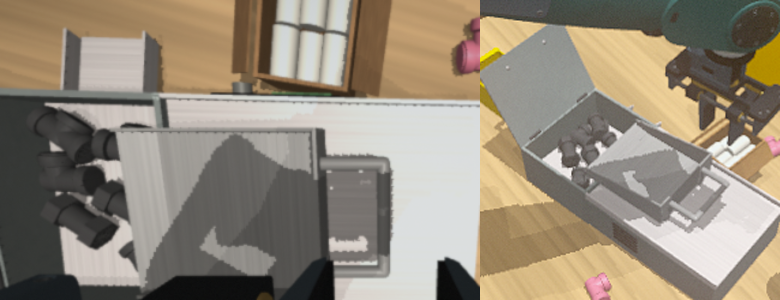

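The tray lies empty and flat, released, with the lid open. Six fittings show in the hopper at (50,125), (70,180), (80,220), (100,145), (115,200) and (125,255).

```bash
python3 -c "
from cell import env
print(env.finish_job())"
```

```text
the job is handed in; nothing more can be done
None
```

The job is handed in at about 17 s of the 64 s; the last pictures show the lid open, all six fittings in the hopper and the empty tray released flat on the deck, nothing around the machine was seen to be touched, and the hand-in returned no verdict.

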